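# Release the ratchet of the sweets press and wind it open

## Task

Open the small mould press: flip its holding pawl out of the ratchet wheel by the upright post until the pawl stays parked, then wind the crank backwards (counter-clockwise seen from above) until you feel it bear firmly on its sprung end stop, without forcing it. Then flip the pawl back so that it rests on the teeth again, let go and leave the crank wound back. Never force the crank against the pawl, and leave the things around the press where they are.

Things in the scene. Friction and masses are not known exactly. Their poses are not given: they have to be found in the camera images.
- press: grey bench press, fixed, base 140 x 160 mm, 220 mm tall over the crank knob; crosshead 138 x 156 mm with its top at z 0.132. Origin on the worktop under the spindle axis, which is its z axis; -x is the pawl's side. Standing on the crosshead: stop housing, ratchet wheel, pawl, crank
- spindle (a joint): angle of ratchet wheel and crank (rad); grows as the crank winds back, counter-clockwise from above; starts -0.4 to 0.4. In the press frame the knob stands at angle joint - 1.25 from +x, 60 mm from the axis. Drag about 2.5 N at the knob; stays where left. The end stop lies somewhere between 1.6 and 2.75 and is hidden; it must be felt
- knob_mid (a point): middle of the black upright crank knob, 18 mm across, 42 mm tall (z 0.178 to 0.220), turning freely on its pin at the end of the crank arm; this point is at z 0.200. The crank arm below it has its top at z 0.176, the hub likewise; nothing stands higher beside the knob
- ratchet_wheel: steel ratchet wheel, 96 mm across, 12 saw teeth 8 mm deep, z 0.146 to 0.156, fixed to the crank; origin on the spindle axis at z 0. With the pawl on its teeth it turns only clockwise; back, it is caught within one tooth (0.52 rad). More than 30 N between tooth and pawl is too much
- pawl (a joint): angle of the pawl (rad): 0 to 0.14 on the teeth (depending on the tooth below), 0.55 its outer stop; grows as it swings out. A spring throws it either way from 0.30: below that in to the teeth, above that out, where it stays parked. Takes about 2.5 N at the post
- pawl_arm: dark steel pawl, 11 mm thick (z 0.1455 to 0.1565); origin on its upright pivot (x -0.056, y -0.050 in the press frame). It reaches about along +y of the press from the pivot; out is counter-clockwise from above, so that the post moves towards -x of the press
- pawl_post (a point): finger post on the free end of the pawl: upright steel pin 10 mm across from z 0.156 to 0.186; this point is on its axis at z 0.176, 63 mm from the pivot. With the pawl at 0 it stands at x -0.066, y 0.012 in the press frame and moves 35 mm as the pawl swings out
- stop_ring: round dark housing under the ratchet wheel, 84 mm across, z 0.132 to 0.1445, fixed; origin on the spindle axis at z 0. It hides the sprung end stop of the wheel, which yields about 3.3 N per mm of knob travel: press on it with 5 to 10 N at the knob above the drag for a moment; more than 15 N forces it
- amber_jar: small amber screw jar with a dark lid, 38 mm across, 60 mm tall, standing loose beside the press; origin at the centre of its underside. A bystander
- nozzle: steel cone-shaped piping nozzle, 26 mm across the foot, 32 mm tall, standing loose beside the press; origin at the centre of its underside. A bystander
- kitchen_timer: flat white digital timer, 62 x 66 x 20 mm, lying loose left of the press; origin at the centre of its underside. A bystander
- wood_stamp: turned wooden stamp, 38 mm across, 55 mm tall, standing loose right of the press; origin at the centre of its underside. A bystander

How it is judged:
By the outcome, as a careful person would: the job done as asked, in the order asked, and still so for the second after the job is handed in, with the robot touching nothing.
It also fails if it takes over 72 s, if anything falls off the work surface, if the arm or the gripper's body presses on something with over 40 N, if the wrist force passes 120 N, or if a joint passes its speed limit or range.

## Robot

A 7-joint arm with a two-finger parallel gripper is mounted at the origin on a cart in front of the work surface, level with it; the furniture and walls round the work are solid. World frame = base frame: x ahead of the robot, y to its left, z up, the work surface at z = 0. Lengths are in m, angles in rad, forces in N, time in s.
With the tool pointing down it reaches from about 0.4 to 0.875 m from the base axis. Payload 6.5 kg.
Tool frame: the origin (TCP) lies on the front face of the gripper's body, between the roots of the fingers; the fingertips stand 73 mm ahead of it and the grasp point (between the pads) lies 54 mm ahead of it; z points along the fingers, x is the direction in which the jaws open and shut, and the axes are right-handed (so a half turn about z gives the same grasp; the last joint's range is limited). The gripper opens to 85 mm and grips with 20 to 120 N. Pads are 22 mm wide; open, the fingers measure 114 mm over their backs; the gripper's body (76 mm by 85 mm) begins 54 mm behind the grasp point. The pads swing forward as they close: fully open they stand 13 mm farther back than shut.
Start: joints at [-1.184, 0.536, -0.004, 1.538, 0.003, 1.067, -0.071], TCP at [0.284, 0.584, 0.304] pointing down, gripper open.
Joint ranges: [-2.7, 2.7], [-0.37, 2.16], [-1.27, 1.26], [0.24, 2.4], [-1.31, 4.45], [0.19, 1.91], [-2.76, 2.76]. Speed limits (rad/s): [2.39, 2.39, 3.14, 3.14, 3.14, 3.14, 3.14].

## Interface

Orientations are given as a unit quaternion [x, y, z, w].
In Python, from workcell import env, inverse_kinematics, monitor, read_camera gives the robot as it stands. Calls block until the motion is done:
- env.reach(position, orientation): joint-space move of the TCP to a pose.
- env.servo_line(position, rotation=None, v=0.15, guard=None): straight line of the TCP; rotation=None keeps the orientation; v is the mean speed in m/s. With guard (N) it stops when the force on the tool has changed by that much, and returns True; else False.
- env.move_joints(angles): joint-space move.
- env.open_gripper() and env.close(squeeze=None): open the fingers fully, or close them until they stop; squeeze is the grip in N (None keeps the last).
- env.dwell(seconds).
- inverse_kinematics(position, orientation): joint angles nearest the present ones, or None.
- monitor.state(): the state.
- read_camera(name): name is "scene" or "side" or "wrist"; returns a dict with "frame" (420x560x3 uint8, red, green, blue), "fx", "fy", "cx", "cy" (pixels), "k1" (the pictures are not rectified: a ray, as slopes to the right and down, at radius r is drawn at 1 + k1 r^2 times it, then the intrinsics apply), "world_from_camera" (4x4, takes a point from camera to world coordinates); the wrist camera has in their place "hand_eye" (4x4, takes a point from camera to tool coordinates, whose origin is the TCP and whose axes are the tool frame's). Camera axes: x right, y down, z forward; pixel columns grow to the right and rows downward; lengths in m; the calibration is good to about 2 mm. A picture is of the moment at which its call begins: read the wrist's pose just before it. There is no depth.
A pose or a line that the arm cannot do raises env.IKError and nothing moves.
- env.job_done(): hands the job in, once; it reports no verdict.
The state is a dict: "clock": time; "qpos": joint angles; "dq": joint speeds; "joint_torque": joint torques, N m; "position": TCP position; "tool_rot": TCP orientation; "contact_force": force on the tool from outside, world axes, zero at the start; "ft_torque": the same for the moment, N m; "opening": finger opening in m.
Only numpy, scipy, OpenCV 4.12 (cv2) and the standard library are available. Lean on these libraries where they do the work, as an engineer would, in place of code of your own. Each camera call takes 0.05 s, during which the arm holds its last target.

## Working session

There is one attempt and no reset: what is moved stays moved. The work goes in short steps, each a Python script; the robot and the scene stay as the last script left them, time stands still between calls to the robot, and variables do not carry over. Pictures are saved under pics/ and viewed, and the job is handed in when it is done.

```bash
ls; mkdir -p pics; python3 - <<'E'
from workcell import env, monitor, read_camera
import cv2
for n in ("scene","side","wrist"):
    c=read_camera(n); cv2.imwrite(f"pics/{n}0.png",c["frame"][:,:,::-1])
    print(n,{k:(v if not hasattr(v,'round') else v.round(4).tolist()) for k,v in c.items() if k!="frame"})
print(monitor.state())
E
```

```text
pics
scene {'fx': 401.89569739804494, 'fy': 401.89569739804494, 'cx': 275.9717915585341, 'cy': 201.30867424928184, 'k1': -0.09484437208688784, 'world_from_camera': [[0.9435, 0.1637, -0.2881, 0.8487], [0.3309, -0.5105, 0.7937, -0.7712], [-0.0172, -0.8442, -0.5358, 0.718], [0.0, 0.0, 0.0, 1.0]]}
side {'fx': 390.8875897263398, 'fy': 390.8875897263398, 'cx': 282.1441621541066, 'cy': 217.51701451414684, 'k1': -0.00674330391912272, 'world_from_camera': [[0.9959, -0.0505, 0.0756, 0.4462], [-0.0906, -0.6199, 0.7794, -0.6411], [0.0076, -0.7831, -0.6219, 0.6995], [0.0, 0.0, 0.0, 1.0]]}
wrist {'fx': 327.461068425105, 'fy': 327.461068425105, 'cx': 278.69775565186575, 'cy': 214.50761503491566, 'k1': -0.057069142191273826, 'hand_eye': [[1.0, 0.0009, -0.0012, 0.0009], [-0.0004, 0.9458, 0.3247, -0.0839], [0.0014, -0.3247, 0.9458, -0.0696], [0.0, 0.0, 0.0, 1.0]]}
{'clock': 0.15, 'qpos': array([-1.18421443,  0.53698879, -0.00444597,  1.53860132,  0.00260533,
        1.06729713, -0.07121116]), 'dq': array([-0.00033209, -0.00226496, -0.00083591, -0.00425986, -0.00037735,
        0.00080241,  0.00170916]), 'joint_torque': array([ 6.76656691e-04, -5.83785224e+01,  1.04919702e+00, -2.59354252e+01,
        1.24394943e-02,  6.43632899e-03,  3.41016960e-05]), 'position': array([0.28419044, 0.58417151, 0.30323388]), 'tool_rot': array([ 8.47763560e-01,  5.30373955e-01, -5.18815454e-04,  3.82223874e-04]), 'contact_force': array([ 0.35747743, -0.72172175, -0.70602712]), 'ft_torque': array([ 0.06152492, -0.06141487,  0.03828345]), 'opening': 0.08559802946912624}
```

View pics/scene0.png

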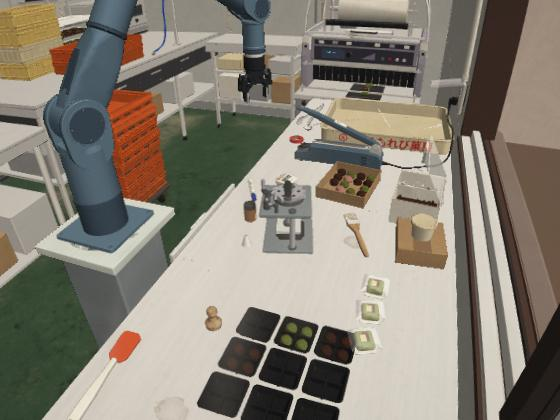

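View pics/side0.png

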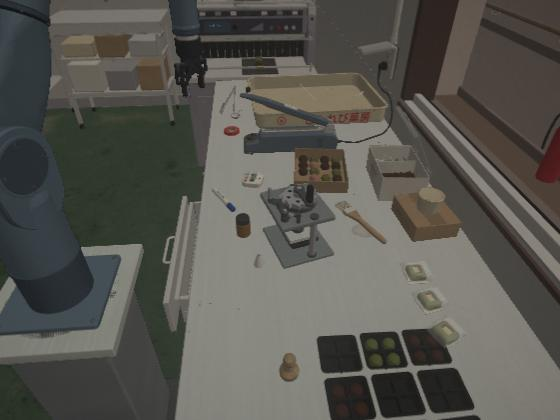

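View pics/wrist0.png

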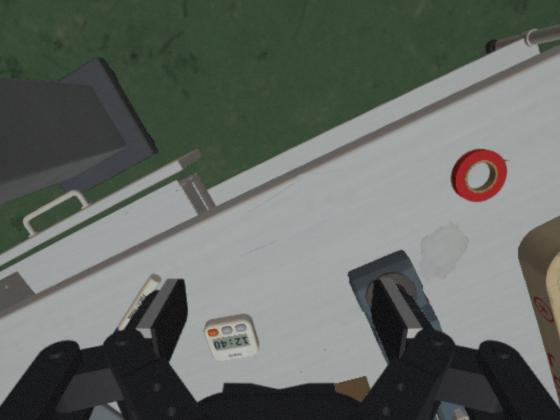

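The scene view shows the press at about (288,215), and the side view at about (297,220). The jar, nozzle and timer are around it. I'll write ray helpers and zoom in.

```bash
cat > h.py <<'E'
import numpy as np, cv2
from scipy.spatial.transform import Rotation as R
from workcell import env, inverse_kinematics, monitor, read_camera
def shot(n,name=None):
    s=monitor.state(); c=read_camera(n)
    if n=="wrist":
        T=np.eye(4);T[:3,:3]=R.from_quat(s["tool_rot"]).as_matrix();T[:3,3]=s["position"]
        c["world_from_camera"]=T@c["hand_eye"]
    if name: cv2.imwrite(f"pics/{name}.png",c["frame"][:,:,::-1])
    np.savez(f"/tmp/{name}.npz",**c)
    return c
def load(name): return dict(np.load(f"/tmp/{name}.npz"))
def ray(c,uv):
    K=np.array([[c["fx"],0,c["cx"]],[0,c["fy"],c["cy"]],[0,0,1.]])
    p=cv2.undistortPoints(np.array([[uv]],float),K,np.array([c["k1"],0,0,0.]))[0,0]
    W=c["world_from_camera"]; d=W[:3,:3]@[p[0],p[1],1]
    return W[:3,3],d/np.linalg.norm(d)
def onz(c,uv,z):
    o,d=ray(c,uv); return o+d*(z-o[2])/d[2]
def tri(a,ua,b,ub):
    A=np.zeros((3,3));y=np.zeros(3);rs=[ray(a,ua),ray(b,ub)]
    for o,d in rs:
        P=np.eye(3)-np.outer(d,d);A+=P;y+=P@o
    x=np.linalg.solve(A,y)
    return x,[np.linalg.norm((np.eye(3)-np.outer(d,d))@(x-o)) for o,d in rs]
def proj(c,X):
    W=c["world_from_camera"]; q=W[:3,:3].T@(np.asarray(X)-W[:3,3]); s=q[:2]/q[2]; s=s*(1+c["k1"]*(s@s))
    return np.array([c["fx"]*s[0]+c["cx"],c["fy"]*s[1]+c["cy"]])
def crop(c,name,x0,y0,w,h,k):
    im=c["frame"][y0:y0+h,x0:x0+w,::-1]
    cv2.imwrite(f"pics/{name}.png",cv2.resize(im,None,fx=k,fy=k,interpolation=cv2.INTER_CUBIC))
E
python3 - <<'E'
from h import *
a=shot("scene","sc1");b=shot("side","si1")
crop(a,"sc1z",230,160,110,100,6);crop(b,"si1z",200,165,150,110,5)
print(onz(a,(289,205),.13),onz(b,(297,207),.13))
E
```

```text
[0.57207164 0.09294355 0.13      ] [0.55504319 0.11057116 0.13      ]
```

View pics/sc1z.png

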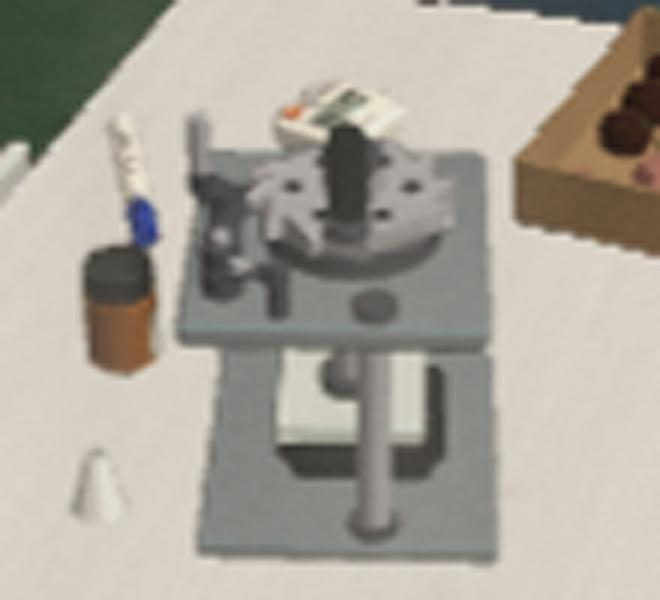

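View pics/si1z.png

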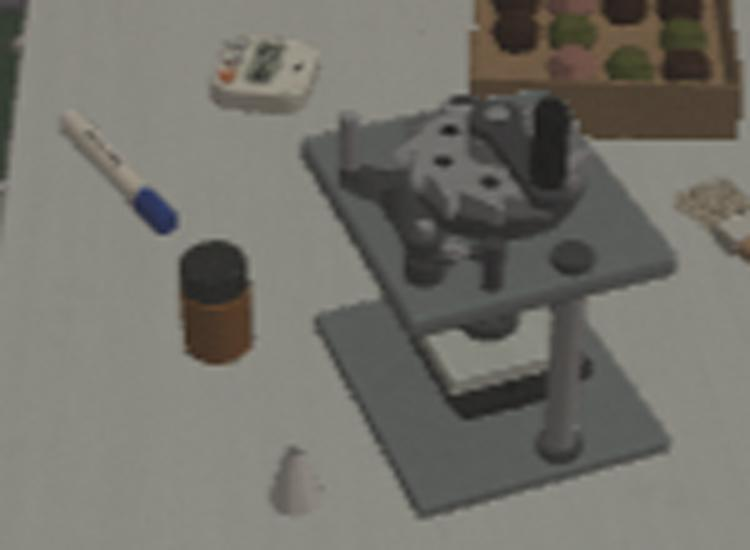

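```bash
python3 - <<'E'
from h import *
for psi in (-1.57,-.8,0,.8,1.57,3.14):
    q=(R.from_euler('z',psi)*R.from_euler('x',np.pi)).as_quat()
    for p in ((.56,.07,.40),(.56,.17,.26)):
        s=inverse_kinematics(p,q); print(psi,p,None if s is None else np.round(s,2))
E
```

```text
-1.57 (0.56, 0.07, 0.4) [-0.78  0.36  0.75  1.69 -0.26  1.2  -1.53]
-1.57 (0.56, 0.17, 0.26) [-0.84  0.55  0.64  1.78 -0.4   0.94 -1.6 ]
-0.8 (0.56, 0.07, 0.4) [-0.67  0.33  0.6   1.68 -0.2   1.19 -0.82]
-0.8 (0.56, 0.17, 0.26) [-0.75  0.52  0.51  1.78 -0.31  0.92 -0.91]
0 (0.56, 0.07, 0.4) [-0.59  0.32  0.5   1.68 -0.16  1.19 -0.05]
0 (0.56, 0.17, 0.26) [-0.65  0.5   0.38  1.77 -0.22  0.91 -0.18]
0.8 (0.56, 0.07, 0.4) [-0.5   0.31  0.37  1.67 -0.12  1.18  0.71]
0.8 (0.56, 0.17, 0.26) [-0.53  0.48  0.21  1.76 -0.12  0.91  0.53]
1.57 (0.56, 0.07, 0.4) [-0.38  0.3   0.22  1.67 -0.07  1.18  1.43]
1.57 (0.56, 0.17, 0.26) [-0.41  0.48  0.05  1.76 -0.03  0.91  1.22]
3.14 (0.56, 0.07, 0.4) [ 0.56  0.5  -1.07  1.61  0.45  1.3   2.56]
3.14 (0.56, 0.17, 0.26) [-0.15  0.5  -0.3   1.74  0.18  0.93  2.62]
```

```bash
python3 - <<'E'
from h import *
q=(R.from_euler('x',np.pi)).as_quat()
env.reach([.52,.06,.36],q); shot("wrist","w1")
env.close()
env.servo_line([.60,.02,.36],v=.2); shot("wrist","w2")
s=monitor.state();print(s["clock"],s["contact_force"],s["opening"],s["position"])
E
```

```text
3.7917 [-0.78151607  0.3716235   0.31915694] 2.650668560783781e-05 [0.59908161 0.02075668 0.35971077]
```

View pics/w1.png

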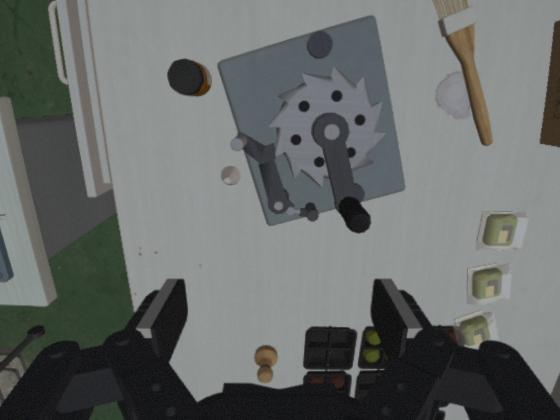

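View pics/w2.png

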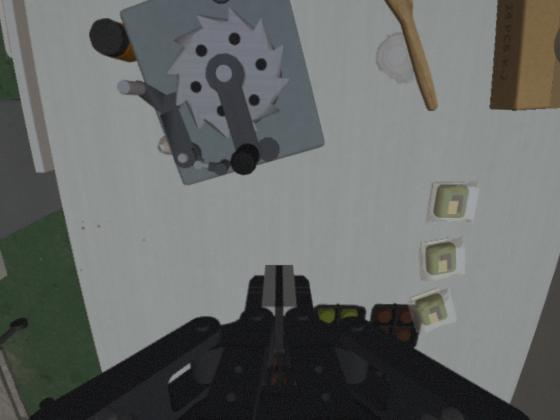

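w1 shows the crosshead with corners at about (219,64), (375,16), (405,187) and (268,224). The hub is at (331,131), the knob near (353,213), the post near (238,143) and the pivot near (279,206). I'll zoom to get precise pixels.

```bash
python3 - <<'E'
from h import *
a=load("w1");b=load("w2")
crop(a,"w1z",210,10,200,220,3.5);crop(b,"w2z",95,0,235,190,3.2)
E
```

```text
(no output)
```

View pics/w1z.png

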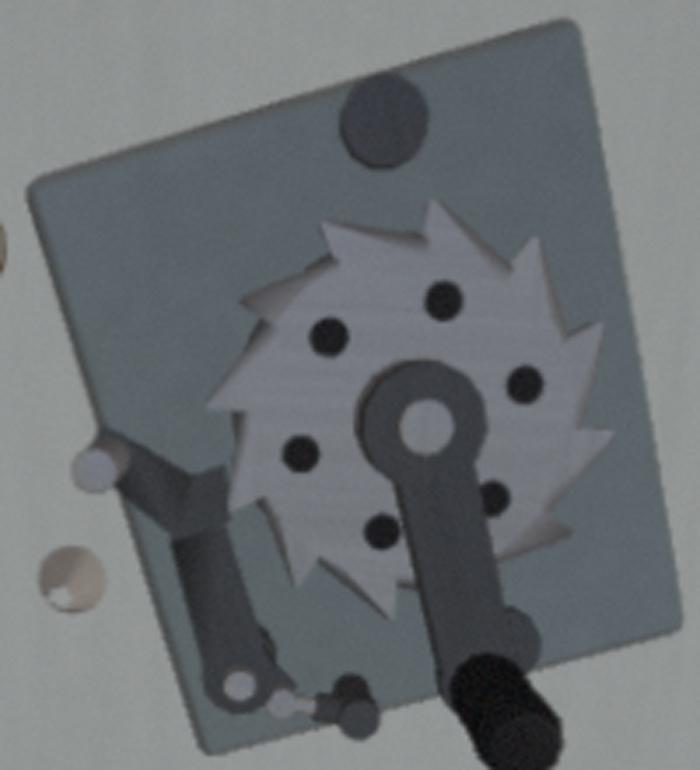

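View pics/w2z.png

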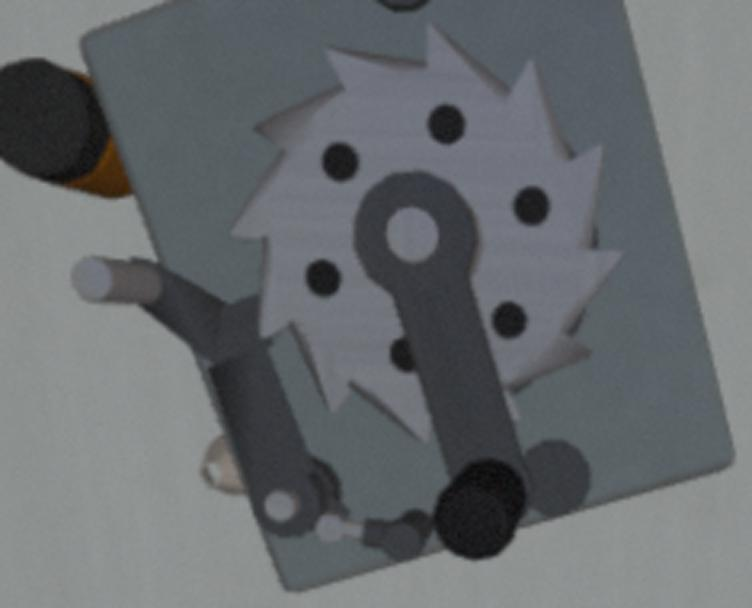

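```bash
python3 - <<'E'
from h import *
a=load("w1");b=load("w2")
fa=lambda x,y:(210+x/3.5-.4,10+y/3.5-.4); fb=lambda x,y:(95+x/3.2-.4,y/3.2-.4)
P={}
for n,p,q in [("post",(97,470),(93,279)),("knob",(518,745),(480,515)),("hub",(427,427),(412,234)),("piv",(240,685),(281,505)),("cLU",(33,183),(83,38)),("cRD",(680,625),(735,460)),("cLD",(208,750),(292,588))]:
    x,r=tri(a,fa(*p),b,fb(*q)); P[n]=x; print(n,x.round(4),np.round(r,4))
c=(P["cLU"]+P["cRD"])/2; e=P["cLU"]-P["cLD"]; f=P["cRD"]-P["cLD"]
print("centre",c,"yaw",np.degrees(np.arctan2(-e[0],e[1])),np.degrees(np.arctan2(f[1],f[0])),np.hypot(*e[:2]),np.hypot(*f[:2]))
d=P["post"]-P["piv"];k=P["knob"]-P["hub"]
print("post-piv",np.hypot(*d[:2]),np.degrees(np.arctan2(d[1],d[0])),"knob-hub",np.hypot(*k[:2]),np.degrees(np.arctan2(k[1],k[0])))
# z-plane checks
for im,g,pts in ((a,fa,dict(post=(97,470,.186),knob=(518,745,.22),cLU=(33,183,.132),cRD=(680,625,.132),cLD=(208,750,.132),cRU=(575,20,.132))),(b,fb,dict(post=(93,279,.186),knob=(480,515,.22),cRD=(735,460,.132),cLD=(292,588,.132),cLU=(83,38,.132)))):
    for n,(x,y,z) in pts.items(): print(n,onz(im,g(x,y),z).round(4))
s=shot("scene","sc2");t=shot("side","si2")
E
```

```text
post [0.4893 0.1167 0.185 ] [0.0002 0.0002]
knob [0.5762 0.0672 0.2137] [0.0012 0.0012]
hub [0.5596 0.1254 0.1775] [0. 0.]
piv [0.5197 0.0618 0.1601] [0.0001 0.0001]
cLU [0.4691 0.1787 0.1298] [0.0004 0.0004]
cRD [0.6408 0.0688 0.1252] [0.0003 0.0003]
cLD [0.5105 0.0316 0.1257] [0. 0.]
centre [0.55493752 0.12377088 0.12751216] yaw 15.744060522066215 15.946952243360125 0.15281526307562607 0.1354647906872054
post-piv 0.06272790478608557 118.9447892481787 knob-hub 0.060529173473341476 -74.09820353837755
post [0.4895 0.117  0.186 ]
knob [0.5741 0.0684 0.22  ]
cLU [0.4696 0.1788 0.132 ]
cRD [0.638  0.0703 0.132 ]
cLD [0.5108 0.034  0.132 ]
cRU [0.5969 0.2151 0.132 ]
post [0.4896 0.1164 0.186 ]
knob [0.5775 0.0693 0.22  ]
cRD [0.64   0.0699 0.132 ]
cLD [0.5124 0.0331 0.132 ]
cLU [0.4699 0.1778 0.132 ]
```

Measurements agree with the text: axis (0.5596, 0.1254), yaw 15.8°, pawl at about 0.07, crank joint at about -0.32. Next I'll push the post out from the wheel side with closed fingers.

```bash
python3 - <<'E'
from h import *
u=np.array([.80,.59,0]);u/=np.linalg.norm(u)
post=np.array([.4893,.1167,0])
q=(R.from_euler('z',np.arctan2(u[1],u[0]))*R.from_euler('x',np.pi)).as_quat()
s0=post+.030*u
env.reach([s0[0],s0[1],.34],q)
f0=monitor.state()["contact_force"]
print(env.servo_line([s0[0],s0[1],.240],v=.12,guard=6))
f1=monitor.state()["contact_force"]
e=np.array([.4729,.1040,0])+.014*u
g=env.servo_line([e[0],e[1],.240],v=.05,guard=12)
s=monitor.state();print(g,f0.round(1),f1.round(1),s["contact_force"].round(1),s["position"],s["clock"],e)
c=shot("side","si3");d=shot("scene","sc3");w=shot("wrist","w3")
crop(c,"si3z",250,165,100,90,6);crop(d,"sc3z",240,160,90,70,6)
E
```

```text
False
False [ 0.7 -0.4 -0.6] [0.1 0.1 0.6] [0.1 0.4 0.3] [0.48424405 0.1122592  0.23997971] 6.3917 [0.48416724 0.11230959 0.        ]
```

View pics/si3z.png

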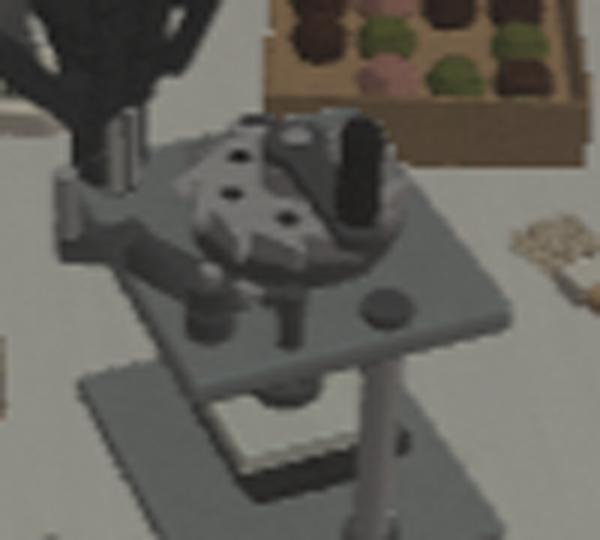

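View pics/w3.png

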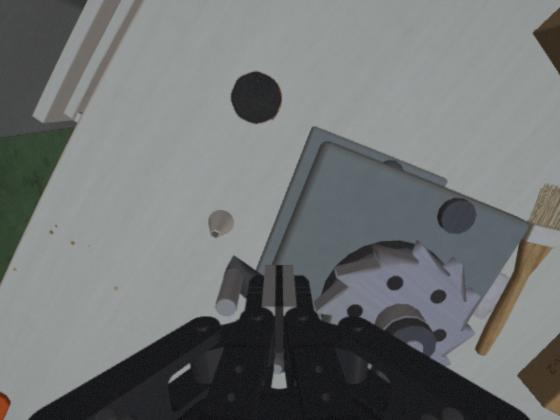

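The side view shows the pawl swung clear of the teeth with a gap to the finger, and no force reads. I'll retract, measure the post, and approach the knob.

```bash
python3 - <<'E'
from h import *
w=load("w3");X=onz(w,(228,306),.186);piv=np.array([.5197,.0618])
print(X,np.radians(np.degrees(np.arctan2(X[1]-piv[1],X[0]-piv[0]))-115))
s=monitor.state()["position"]
u=np.array([.80,.59,0]);u/=np.linalg.norm(u)
p=s+.015*u
env.servo_line(p,v=.1); env.servo_line([p[0],p[1],.33],v=.2)
env.open_gripper()
q=(R.from_euler('z',np.radians(-5))*R.from_euler('x',np.pi)).as_quat()
env.reach([.5760,.0377,.34],q)
print(monitor.state()["clock"],inverse_kinematics([.576,.0677,.258],q))
a=shot("wrist","w4");b=shot("side","si4");crop(b,"si4z",240,165,110,90,6)
E
```

```text
[0.4674792  0.09832928 0.186     ] 0.5240630234926461
8.7583 [-0.53819452  0.50392302  0.46290316  1.7917764  -0.27655163  0.91033419
 -0.0410498 ]
```

View pics/w4.png

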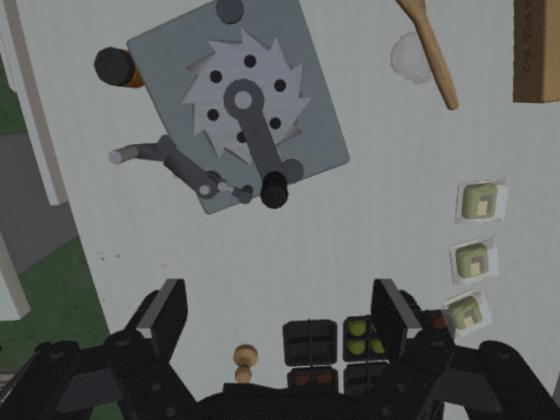

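View pics/si4z.png

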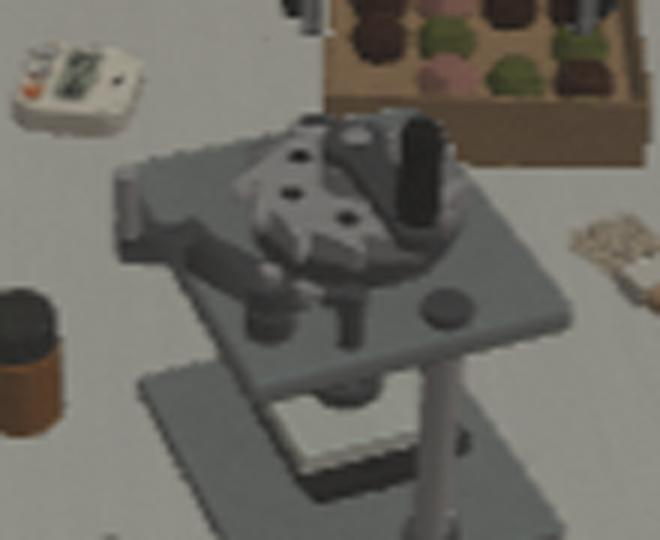

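The pawl is parked at about 0.52. The knob is at about (274,190) in w4, where predicted. I'll grip the knob and wind to a joint of about 1.4, which is below the earliest possible stop, logging forces.

```bash
cat >> h.py <<'E'
AX=np.array([.5596,.1254]); YAW=np.radians(15.8)
def kpos(j,r=.060,ax=AX):
    a=j-1.25+YAW; return ax+r*np.array([np.cos(a),np.sin(a)])
def jof(p,ax=AX): return (np.arctan2(p[1]-ax[1],p[0]-ax[0])-YAW+1.25+np.pi)%(2*np.pi)-np.pi
def tr(f,p,ax=AX):
    r=np.asarray(p[:2])-ax;r/=np.linalg.norm(r);t=np.array([-r[1],r[0]]);return f[:2]@t,f[:2]@r
E
python3 - <<'E'
from h import *
q=(R.from_euler('z',np.radians(-10))*R.from_euler('x',np.pi)).as_quat()
k=np.array([.5760,.0677])
env.reach([*k,.32],q)
f0=monitor.state()["contact_force"]
print("desc",env.servo_line([*k,.258],v=.1,guard=6))
env.close(30)
s=monitor.state();print(s["opening"],s["contact_force"]-f0,s["position"],s["clock"])
j=jof(s["position"]);print("j",j)
for jj in np.arange(j+.1,1.42,.16):
    g=env.servo_line([*kpos(jj),.258],v=.08,guard=12)
    s=monitor.state();print(round(jj,2),g,np.round(tr(s["contact_force"],s["position"]),1),s["contact_force"].round(1),round(s["clock"],2),round(jof(s["position"]),3),np.round(np.hypot(*(s["position"][:2]-AX)),4))
    if g: break
E
```

```text
desc False
0.01658215377649078 [-1.91331481  1.16618426  3.38597879] [0.5759617  0.06779003 0.25820643] 10.5167
j -0.3198368314003419
-0.22 False [ 0.7 -1.6] [0.  1.7 3.2] 10.77 -0.21 0.0599
-0.06 False [ 2.5 -1.8] [1.2 2.8 3.1] 11.03 -0.045 0.0599
0.1 False [ 2.5 -1.2] [1.1 2.5 3.6] 11.3 0.109 0.0599
0.26 False [ 2.9 -1.8] [0.5 3.4 4. ] 11.57 0.267 0.0599
0.42 False [ 2.  -1.1] [0.2 2.3 5. ] 11.83 0.426 0.0599
0.58 False [ 1.7 -0.5] [0.2 1.8 5.6] 12.1 0.585 0.06
0.74 False [ 1.6 -0.3] [0.1 1.6 4.9] 12.37 0.743 0.06
0.9 False [ 1.9 -0.8] [-0.7  2.   5. ] 12.63 0.902 0.06
1.06 False [ 1.2 -1. ] [-1.1  1.1  5.1] 12.9 1.063 0.06
1.22 False [ 0.1 -0.5] [-0.5 -0.   5.9] 13.17 1.228 0.06
1.38 False [ 1.8 -1.2] [-1.9  1.1  5.4] 13.43 1.393 0.0601
```

```bash
python3 - <<'E'
from h import *
b=shot("side","si5");crop(b,"si5z",240,150,110,90,6)
F=[]
for i in range(10):
    env.dwell(.03); F.append(monitor.state()["contact_force"])
print(np.mean(F,0),np.std(F,0),tr(np.mean(F,0),monitor.state()["position"]))
E
```

```text
[-1.00269758  0.78847549  5.97163322] [0.33566011 0.39609378 0.43203268] (np.float64(1.127740698266381), np.float64(-0.5960679116893741))
```

View pics/si5z.png

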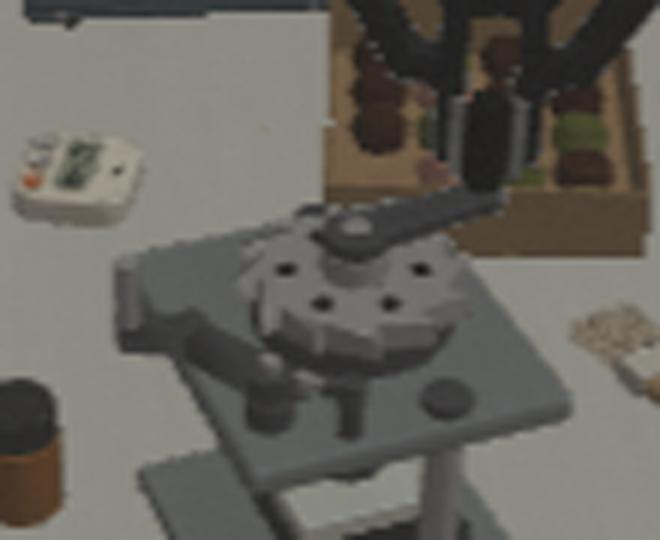

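The crank follows the grip and the pawl is still parked. Next I'll take fine steps to feel for the stop.

```bash
python3 - <<'E'
from h import *
log=[];base=[]
def meas():
    F=[]
    for i in range(3): env.dwell(.02); F.append(monitor.state()["contact_force"])
    s=monitor.state(); return np.mean(F,0),s
j=1.393
t0=monitor.state()["clock"]
while j<2.82:
    B=np.median(base[-15:]) if base else None
    # finer steps once resistance rises
    rising=log and B is not None and len(base)>4 and B-log[-1][2]>1.8
    j+=.010 if rising else .025
    g=env.servo_line([*kpos(j),.258],v=.03,guard=8)
    F,s=meas(); ft,fr=tr(F,s["position"])
    log.append((j,jof(s["position"]),ft,fr,F[2],s["clock"]))
    if B is None or len(base)<5 or B-ft<1.8: base.append(ft)
    B=np.median(base[-15:])
    if g or abs(fr)>12 or (len(base)>4 and B-ft>6.5): print("stop",g,B); break
    if s["clock"]-t0>18: print("time");break
for l in log[:3]+log[3:-12:5]+log[-12:]: print(np.round(l,3))
E
```

```text
stop False -1.923906948211534
[ 1.418  1.416 -0.804 -0.074  5.933 14.117]
[ 1.443  1.436 -2.372  0.15   5.189 14.417]
[ 1.468  1.465 -2.553  0.227  5.938 14.717]
[ 1.493  1.493 -2.262 -0.596  6.148 15.017]
[ 1.618  1.623 -2.251 -0.747  6.4   16.517]
[ 1.743  1.749 -2.1   -0.408  6.799 18.017]
[ 1.868  1.873 -1.644 -1.047  6.647 19.517]
[ 1.993  1.998 -1.924 -1.711  6.599 21.017]
[ 2.093  2.097 -1.38  -1.252  6.694 22.217]
[ 2.118  2.122 -1.807 -1.26   6.383 22.517]
[ 2.143  2.147 -2.076 -2.455  6.369 22.817]
[ 2.168  2.168 -2.377 -0.83   6.304 23.117]
[ 2.193  2.189 -4.027 -1.166  4.576 23.417]
[ 2.203  2.195 -5.198 -1.349  5.066 23.717]
[ 2.213  2.202 -5.46  -1.146  3.852 24.017]
[ 2.223  2.21  -5.979 -1.252  4.112 24.317]
[ 2.233  2.218 -6.243 -0.913  3.418 24.617]
[ 2.243  2.226 -7.06  -0.675  3.42  24.917]
[ 2.253  2.233 -7.166 -0.379  2.65  25.217]
[ 2.263  2.241 -8.553 -0.739  1.644 25.517]
```

Clear contact: the drag baseline was −1.9 N and the reading is now −8.5 N, about 6.6 N above drag. I'll take one small step more, hold, then unload and release.

```bash
python3 - <<'E'
from h import *
env.servo_line([*kpos(2.271),.258],v=.03,guard=6)
for i in range(5):
    env.dwell(.1); s=monitor.state(); print(np.round(tr(s["contact_force"],s["position"]),2),round(jof(s["position"]),3))
b=shot("side","si6");crop(b,"si6z",240,150,110,90,6)
d=shot("scene","sc6");crop(d,"sc6z",230,150,110,100,6)
print(monitor.state()["clock"])
E
```

```text
[-8.96  0.06] 2.247
[-8.45 -0.6 ] 2.246
[-8.32 -0.11] 2.247
[-8.88  0.1 ] 2.247
[-8.32 -0.41] 2.247
26.3667
```

View pics/si6z.png

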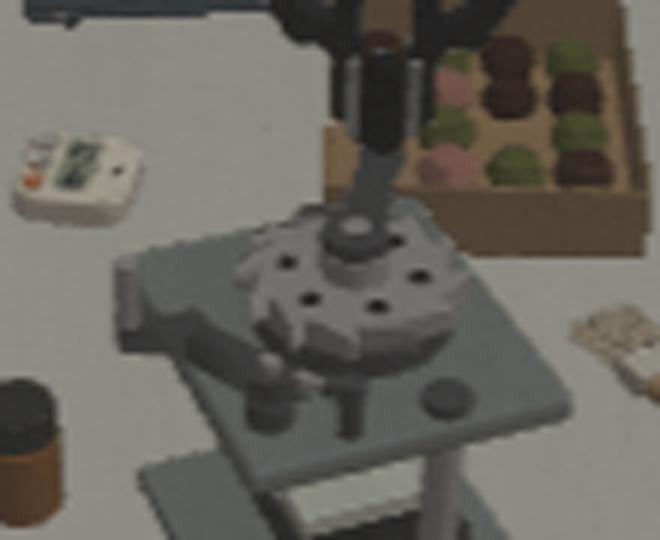

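View pics/sc6z.png

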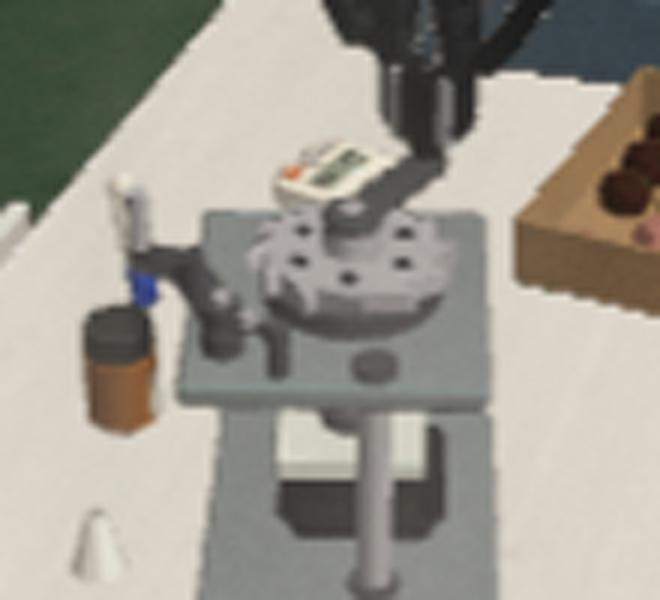

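The force held steady at about 6.6 N above drag for 0.5 s. Next is release, lift, and flipping the pawl back in from outside.

```bash
python3 - <<'E'
from h import *
env.open_gripper(); env.dwell(.1)
s=monitor.state();print("released",s["contact_force"].round(1))
p=s["position"]; env.servo_line([p[0],p[1],.33],v=.15)
env.close()
w=np.array([.66,.75,0]);w/=np.linalg.norm(w)
q=(R.from_euler('z',np.arctan2(w[1],w[0]))*R.from_euler('x',np.pi)).as_quat()
post=np.array([.4675,.0983,0]); s0=post-.032*w
env.reach([s0[0],s0[1],.34],q)
a=shot("wrist","w7"); print(monitor.state()["clock"])
E
```

```text
released [-0.4  0.1  0.6]
29.5333
```

View pics/w7.png

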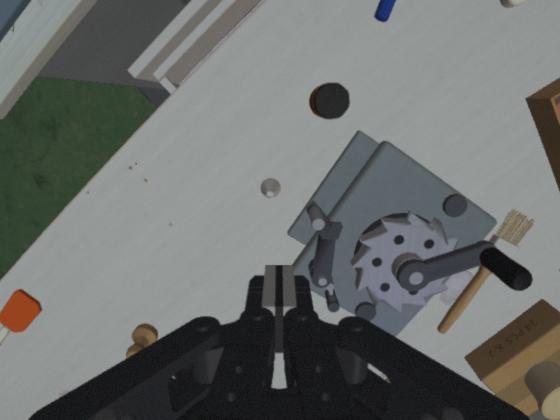

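w7 shows the pawl still parked (post top at about (316,212)) and the crank still wound back with the knob near (512,270).

```bash
python3 - <<'E'
from h import *
X=onz(load("w7"),(316,212),.186);print("post",X, "knob",onz(load("w7"),(515,274),.22))
w=np.array([.66,.75,0]);w/=np.linalg.norm(w)
s0=monitor.state()["position"]
print(env.servo_line([s0[0],s0[1],.240],v=.12,guard=6))
e=np.array([.4813,.1117,0])-.013*w
g=env.servo_line([e[0],e[1],.240],v=.04,guard=8)
s=monitor.state();print(g,s["contact_force"].round(1),s["position"],s["clock"])
c=shot("side","si8");crop(c,"si8z",240,150,110,90,6)
E
```

```text
post [0.45849609 0.1013466  0.186     ] knob [0.57137134 0.17966942 0.22      ]
False
False [0.6 0.2 0.2] [0.47282601 0.10189203 0.2400807 ] 31.6
```

View pics/si8z.png

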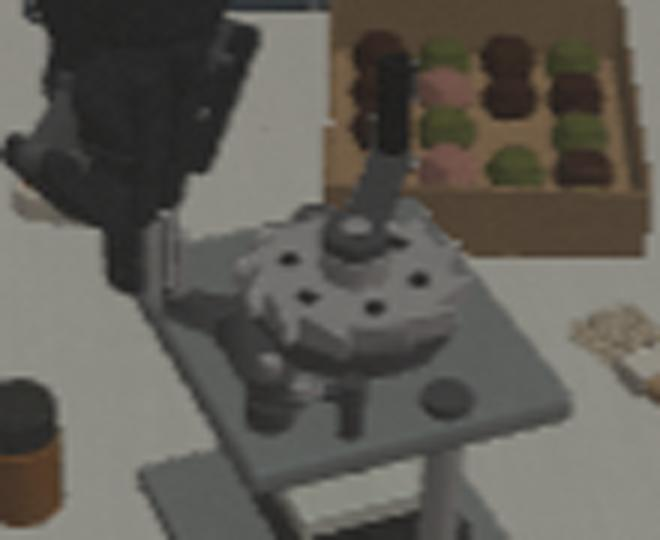

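```bash
python3 - <<'E'
from h import *
w=np.array([.66,.75,0]);w/=np.linalg.norm(w)
p=monitor.state()["position"]-.02*w
env.servo_line(p,v=.1); env.servo_line([p[0],p[1],.34],v=.2)
q=(R.from_euler('x',np.pi)).as_quat()
env.reach([.52,.04,.36],q)
a=shot("wrist","w9");crop(a,"w9z",180,0,230,220,3);print(monitor.state()["clock"])
b=shot("side","si9");crop(b,"si9z",190,150,160,130,5)
E
```

```text
33.375
```

View pics/w9z.png

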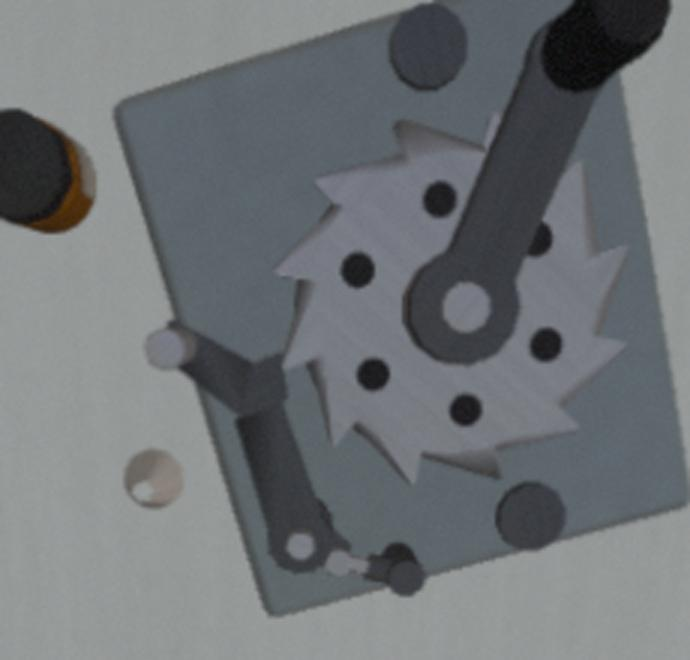

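View pics/si9z.png

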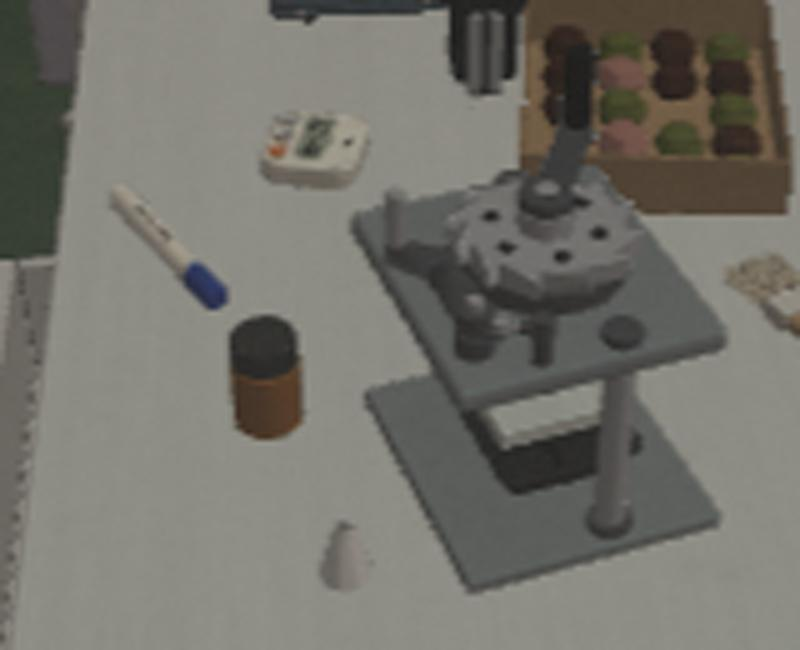

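```bash
python3 - <<'E'
from h import *
a=load("w9");X=onz(a,(180+168/3-.4,347/3-.4),.186);print(X,np.arctan2(X[1]-.0618,X[0]-.5197)-np.radians(115.0))
k=onz(a,(180+630/3,30/3),.22);print("knob",k,jof(k),np.hypot(*(k[:2]-AX)))
for n in ("si1","si9"):
    f=load(n)["frame"].astype(int); print(n)
d=np.abs(load("si1")["frame"].astype(int)-load("si9")["frame"].astype(int)).max(2)
for n,(x0,y0,x1,y1) in dict(jar=(232,208,255,245),noz=(250,245,270,272),timer=(238,168,268,190),stamp=(275,348,305,382)).items(): print(n,d[y0:y1,x0:x1].max(),d[y0:y1,x0:x1].mean())
E
```

```text
[0.48784643 0.11598624 0.186     ] 0.09510800943291953
knob [0.58153309 0.17597828 0.22      ] 2.1358629423275355 0.05512914762035052
si1
si9
jar 6 3.2326674500587544
noz 7 3.859259259259259
timer 31 3.7363636363636363
stamp 6 3.3862745098039215
```

```bash
python3 - <<'E'
from h import *
env.dwell(.3); env.job_done(); print(monitor.state()["clock"])
E
```

```text
the job is handed in; nothing more can be done
the job is handed in; nothing more can be done
```

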